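# Clear the weld turntable and reset the purge valve

## Task

Get the weld station ready for the next part: first take the handlebar stem off the free-spinning turntable and put it in the steel tray. Then, by its crank grip, turn the purge-gas valve clockwise until it is closed against its stop, back it off (counter-clockwise) exactly two full turns, and finish there still gripping the crank grip: do not let go of it. Leave everything else on the bench where it stands.

Things in the scene. Friction and masses are not known exactly. Their poses are not given: they have to be found in the camera images.
- stem_mid (a point): Bicycle handlebar stem of bare aluminium, 0.25 kg give or take, lying flat on the turntable. Point: its centre, 21 mm above its underside. Its x runs along its length (142 mm overall), z up. Middle piece: a bar 26 mm wide (along y), 28 mm high (7 to 35 mm above the underside), free for about 29 mm either side of the centre along x; at each end a 42 mm clamp: upright cylinder at x = -50 mm, cross cylinder at x = +50 mm, both 42 mm high and 42 mm wide along y.
- turntable_top (a point): Weld turntable: dark steel disc, 200 mm across, top 70 mm above the bench, on a grey foot fixed to the bench. Point: centre of the disc's top. The disc spins freely about its vertical axis with next to no drag, so a one-sided push on the stem swings it round.
- tray: Empty steel tray, fixed to the bench, 240 (x) x 160 (y) x 45 mm high, walls and floor 5 mm thick, open on top. Origin: centre of its underside; x along its length, z up. Tray and valve can stand on either side of the turntable.
- wheel_axis (a point): Purge-gas valve: dark steel block 110 x 90 x 55 mm with brass bonnet, fixed to the bench, carrying a level three-spoked handwheel, 114 mm across. Point: on the wheel's vertical axis, in the plane of the rim (115 mm above the bench; the rim's top is at 122 mm).
- crank_grip: Crank grip of the valve wheel: upright black plastic grip standing on the wheel's rim, 22 mm across, 50 mm high, 50 mm from the wheel's axis. Origin: centre of its underside, 123 mm above the bench, z up. It spins freely on its own upright pin, so a hand that holds it can go round in a circle without turning.
- grip_mid (a point): Centre of the crank grip, 25 mm above its underside (148 mm above the bench).
- valve_wheel (a joint): Angle of the valve wheel in rad, counted over several turns: 0 is closed, hard against the stop; grows counter-clockwise seen from above, as the valve opens (6.283 a turn; 4 turns in all). It starts between a fifth and three quarters of a turn open. Turning it takes about 3 N at the grip; it stays where it is left.
- mug: Bystander: red steel mug with a handle, 74 mm wide, 80 mm high, loose. To be left alone. Origin: at its underside.
- tin: Bystander: yellow tin, 72 mm wide, 90 mm high, loose. To be left alone. Origin: at its underside.
- solvent: Bystander: dark capped bottle with a paper label, 66 mm wide, 190 mm high, loose. To be left alone. Origin: at its underside.
- hammer: Bystander: hammer lying down, loose. To be left alone. Origin: at its underside.
- wrench: Bystander: wrench lying down, loose. To be left alone. Origin: at its underside.
- spool: Bystander: ring-shaped spool of copper wire, 90 mm wide, 40 mm high, loose. To be left alone. Origin: at its underside.
- offcut: Bystander: wooden offcut 90 x 50 x 35 mm, loose. To be left alone. Origin: at its underside.
There are look-alikes about, which are no part of the job. Leave any orange or red look-alike of the part that bears wheel_axis alone.

How it is judged (in metres and radians):
On the way, in this order (a step that is already met when the one before it is completed fails the run):
1. the stem is held, lifted clear of the turntable (z of stem_mid in the frame of turntable_top above 0.045 m and contact force between the fingers and stem above 0.5 N), for 0.1 s.
2. the stem lies in the tray, let go (x of stem_mid in the frame of tray between -0.1 and 0.1 m and y of stem_mid in the frame of tray between -0.07 and 0.07 m and z of stem_mid in the frame of tray between 0 and 0.04 m and linear speed of stem below 0.05 m/s and contact force between the fingers and stem below 0.1 N), for 0.2 s.
3. the valve is closed against its stop (value of joint valve_wheel below 0.08 rad), for 0.2 s.
At the end, for the whole second after the job is handed in: The stem lies at rest inside the tray; the valve wheel stands still, two turns (12.57 rad) open from its stop to within 0.21 rad (12 degrees), after having been closed to within 0.08 rad of the stop; the fingers hold the crank grip (over 2 N, the grasp point within 18 mm of the grip's axis) (x of stem_mid in the frame of tray between -0.1 and 0.1 m and y of stem_mid in the frame of tray between -0.07 and 0.07 m and z of stem_mid in the frame of tray between 0 and 0.04 m and linear speed of stem below 0.03 m/s and value of joint valve_wheel between 12.356 and 12.776 rad and velocity of joint valve_wheel between -0.1 and 0.1 rad/s and contact force between the fingers and crank_grip above 2 N and horizontal distance between the grasp point and crank_grip below 0.018 m); the arm keeps its last pose, push and grip.
It fails at once if a bystander is moved by more than 30 mm (distance of any of mug, tin, solvent, hammer, wrench, spool, offcut from where it was at the start of the episode above 0.03 m).
It also fails if it takes over 72 s, if anything falls off the work surface, if the arm or the gripper's body presses on something with over 40 N, if the wrist force passes 120 N, or if a joint passes its speed limit or range.

## Robot

A 6-joint arm with a two-finger parallel gripper is mounted at the origin on the work surface. World frame = base frame: x ahead of the robot, y to its left, z up, the work surface at z = 0. Lengths are in m, angles in degrees, forces in N, time in s.
With the tool pointing down it reaches from about 0.4 to 0.825 m from the base axis. Payload 7 kg.
Tool frame: the origin (TCP) lies on the centre line of the jaws, within the pads' length; the fingertips stand 14 mm ahead of it and the grasp point (between the pads) lies 5 mm behind it; z points along the fingers, y is the line along which they close (so a half turn about z gives the same grasp; the last joint's range is limited). The gripper opens to 88 mm and grips with 3 to 60 N. Pads are 19 mm wide; open, the fingers measure 130 mm over their backs; the gripper's body (78 mm by 193 mm) begins 47 mm behind the grasp point.
Start: joints at [91.908, 20.546, 0.682, 0, -70.136, -16.507], TCP at [0.17, 0.653, 0.241] pointing down, gripper open.
Joint ranges: [-176.03, 176.03], [-82.01, 121.73], [-58.28, 71.71], [-173.87, 95.51], [-174.79, -0.11], [-173.66, 173.66]. Speed limits (degrees/s): [136.94, 136.94, 172.46, 180, 180, 180].

## Interface

Orientations are given as [roll, pitch, yaw] about the fixed x, y, z axes, in that order (R = Rz(yaw) Ry(pitch) Rx(roll)).
In Python, from plant import r gives the robot as it stands.
- The arm moves only by the tool send_rows, never from a script. Its argument "steps" is a list of rows, each an object with "dp": the shift along the tool's x, y, z in mm, a list of three; "roll": the turn about the tool's z in rad; "jaw": the opening in per cent of the stroke, from 0 (shut) to 100 (fully open). In form: [{"dp": [tx, ty, tz], "roll": roll, "jaw": jaw}, ...]. A call has 1 to 5 rows; each row is the pose to reach, as a shift and turn from the pose commanded when the call began, along the tool's axes at that moment; what a row does not reach only later rows make up. A row lasts 1/8 s, in which the tool goes at most 62.5 mm and 10.7 degrees, less where a joint would pass 70% of its speed; a pose out of reach is approached as far as the arm can. A call with a gripper value outside its range is refused whole. The fingers move at their own pace and stop on an object; "newtons" is the grip in N (left out, the last holds). Time passes only in rows, so rows that repeat a pose let the fingers close. It gives the time, the measured TCP pose, the force, the opening and the grip force at its end, in the units of the state.
- r.get_state(): the state, without advancing time (a new reading comes with each control period).
- r.capture(name): name is "scene" or "top"; returns a dict with "image" (400x640x3 uint8, blue, green, red), "K" (3x3 intrinsics, pixels), "dist" ([k1, k2, p1, p2, k3] as OpenCV has them; the pictures are not rectified), "rvec" (rotation vector, rad) and "tvec" (3), from world to camera coordinates, as OpenCV has them. Camera axes: x right, y down, z forward; pixel columns grow to the right and rows downward; lengths in m; the calibration is good to about 2 mm. A picture is of the moment at which its call begins. There is no depth.
- r.close_job(): hands the job in; it is judged then, once.
The state is a dict: "time_s": time; "joints": joint angles; "qd": joint speeds; "joint_torque": joint torques, N m; "tcp_pos": TCP position; "eef_rot": TCP orientation; "contact_force": force on the tool from outside, world axes, zero at the start; "moment": the same for the moment, N m; "gripper_width": finger opening in m; "gripper_force": force on a finger pad.
Only numpy, scipy, OpenCV 4.12 (cv2) and the standard library are available. Lean on these libraries where they do the work, as an engineer would, in place of code of your own. Each camera call takes 0.05 s, during which the arm holds its last target. There are 200 camera calls.

## Working session

There is one attempt and no reset: what is moved stays moved. The work goes in short steps, Python scripts to look and compute and a tool call to move; the robot and the scene stay as the last step left them, time stands still between calls to the robot, and variables do not carry over. Pictures are saved under pics/ and viewed, at most 10 in all, crops included, and the job is handed in when it is done.

Besides the shell and the picture viewer there is one more tool, called after ">>>" by a JSON object that holds its "api" and its "payload", one argument or row to a line. send_rows: Moves the arm, as the interface text tells. Its arguments: {"type":"object","properties":{"steps":{"type":"array","items":{"type":"object","properties":{"dp":{"type":"array","items":{"type":"number"}},"roll":{"type":"number"},"jaw":{"type":"number"}}}},"newtons":{"type":"number"}},"required":["steps"]}

```bash
ls; mkdir -p pics
cat > h.py <<'E'
import numpy as np,cv2
from plant import r
def cap(n):
    c=r.capture(n); c['rvec']=np.array(c['rvec'],float);c['tvec']=np.array(c['tvec'],float);c['K']=np.array(c['K'],float);c['dist']=np.array(c['dist'],float);return c
def ray(c,uv,z):
    uv=np.array(uv,float).reshape(-1,1,2)
    n=cv2.undistortPoints(uv,c['K'],c['dist']).reshape(-1,2)
    R=cv2.Rodrigues(c['rvec'])[0]; o=-R.T@c['tvec'].reshape(3)
    d=np.c_[n,np.ones(len(n))]@R
    return o+d*((z-o[2])/d[:,2])[:,None]
def proj(c,P):
    return cv2.projectPoints(np.array(P,float).reshape(-1,3),c['rvec'],c['tvec'],c['K'],c['dist'])[0].reshape(-1,2)
E
python3 - <<'E'
from h import *
for n in('scene','top'):
    c=cap(n); cv2.imwrite(f'pics/{n}0.png',c['image'])
    R=cv2.Rodrigues(c['rvec'])[0];print(n,-R.T@c['tvec'].reshape(3),c['K'][0,0])
print(r.get_state())
E
```

```text
pics
scene [1.09689827 0.07923095 0.89629025] 377.22849818523116
top [0.47283865 0.07681692 1.1112104 ] 425.7039965675085
{'time_s': 0.1, 'joints': array([ 9.19061164e+01,  2.05876636e+01,  6.38564724e-01, -1.63859498e-02,
       -7.01378966e+01, -1.65086572e+01]), 'qd': array([ 0.03515817, -0.07293866,  0.22763579,  0.08959986, -0.01989654,
       -0.15677382]), 'joint_torque': array([-7.48153343e-04, -5.84164488e+01,  2.93749738e+01,  7.01553851e+00,
        1.01087141e-02, -5.34005301e-05]), 'tcp_pos': array([0.17008364, 0.65277592, 0.23971339]), 'eef_rot': array([ 1.79912213e+02, -9.95307951e-03, -1.46081122e+01]), 'contact_force': array([-0.27552619, -0.74644718,  0.24700526]), 'moment': array([-0.00507328, -0.02254305, -0.01347518]), 'gripper_force': 0.0, 'gripper_width': 0.08762377570069424}
```

View pics/scene0.png

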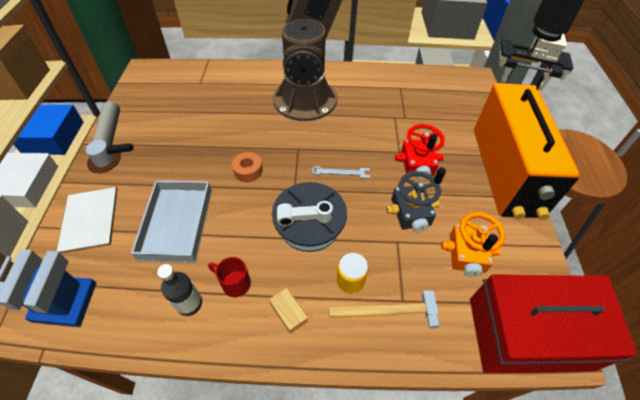

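View pics/top0.png

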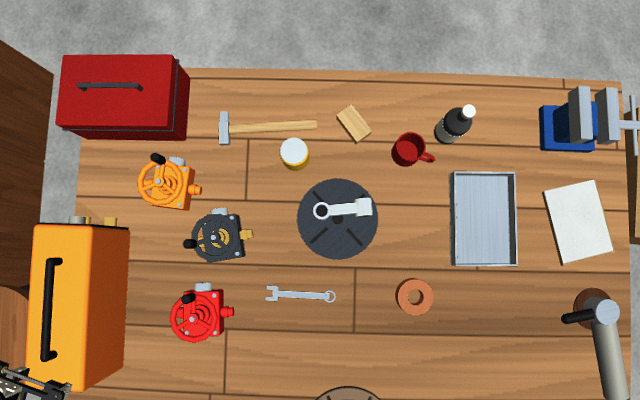

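Scene and top views show three valves: red (top 197,315), dark (top 218,237; scene 415,195) and orange (top 165,183). The dark one fits "dark steel block, brass bonnet", and the others are the look-alikes. The stem is on the disc at top (342,209) and the tray at (484,218). I'll confirm with an enlarged crop.

Run:
```python
from h import *
c=cap('top');s=cap('scene');I=c['image'];J=s['image']
a=cv2.resize(I[195:275,175:275],None,fx=4,fy=4,interpolation=3)
b=cv2.resize(J[160:240,375:475],None,fx=4,fy=4,interpolation=3)
cv2.imwrite('pics/crop1.png',np.hstack([a,b]))
hsv=cv2.cvtColor(I,cv2.COLOR_BGR2HSV)
# stem
def blob(m,x0,x1,y0,y1):
    z=np.zeros_like(m);z[y0:y1,x0:x1]=m[y0:y1,x0:x1]
    cs=cv2.findContours(z,cv2.RETR_EXTERNAL,cv2.CHAIN_APPROX_NONE)[0]
    return max(cs,key=cv2.contourArea)
m=((hsv[...,2]>140)*255).astype(np.uint8)
st=blob(m,295,380,178,260);rc=cv2.minAreaRect(st);print('stem px',rc)
bp=cv2.boxPoints(rc);P=ray(c,bp,.07+.035);print('stem',P.mean(0),P.round(3)[:,:2].tolist())
# disc
d=((hsv[...,2]<100)*255).astype(np.uint8);e=cv2.fitEllipse(cv2.convexHull(blob(d,290,385,170,265)));print('disc',e,ray(c,e[0],.07))
w=((hsv[...,1]<70)&(hsv[...,2]>90)).astype(np.uint8)*255
t=blob(w,440,530,160,275);rt=cv2.minAreaRect(t);bt=cv2.boxPoints(rt);Q=ray(c,bt,.045);print('tray',rt,Q.mean(0),Q.round(3)[:,:2].tolist())
print('r6',r.get_state()['eef_rot'])
```

```text
stem px ((342.18304443359375, 207.98558044433594), (17.26207733154297, 58.974395751953125), 85.48600769042969)
stem [0.56173731 0.0326491  0.105     ] [[0.575, 0.104], [0.59, -0.035], [0.549, -0.039], [0.534, 0.1]]
disc ((337.0850524902344, 218.61866760253906), (80.323486328125, 81.02457427978516), 126.74687957763672) [[0.53832687 0.04304527 0.07      ]]
tray ((485.5, 218.49996948242188), (62.99999237060547, 94.99998474121094), -0.0) [ 0.55107826 -0.33382484  0.045     ] [[0.429, -0.253], [0.669, -0.253], [0.674, -0.417], [0.432, -0.413]]
r6 [ 1.79944344e+02 -8.22273142e-03 -1.46008861e+01]
```

View pics/crop1.png

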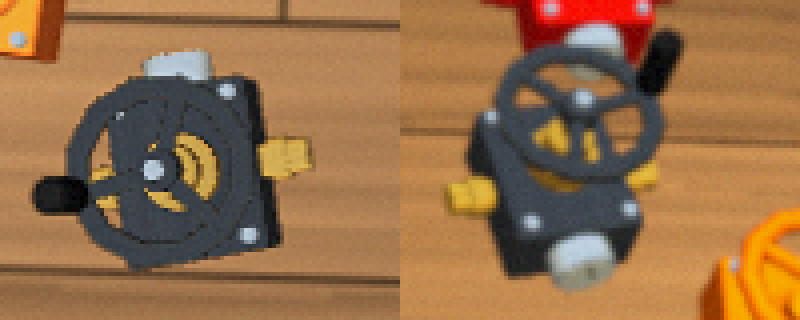

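Crop confirms it: the dark wheel has a black crank grip, its hub at top (213,237.5) and scene (421,184.5), with a brass bonnet. First lift, then go above the stem.

>>> {"api": "send_rows", "payload": {
  "steps": [
    {"dp": [0,0,-60],"roll": 0.18,"jaw": 100},
    {"dp": [0,0,-110],"roll": 0.36,"jaw": 100},
    {"dp": [45,42,-110],"roll": 0.54,"jaw": 100},
    {"dp": [90,84,-110],"roll": 0.72,"jaw": 100},
    {"dp": [135,126,-110],"roll": 0.9,"jaw": 100}
  ]
}}

```text
time_s: 0.82
tcp_pos: [0.2696, 0.4955, 0.3505]
eef_rot: [180.0, -0.0, -66.5]
contact_force: [1.4, 0.4, -0.2]
gripper_width: 0.0878
gripper_force: 0.0
```

```bash
cat >> h.py <<'E'
def go(x,y,z,yaw):
    s=r.get_state();R=cv2.Rodrigues(np.zeros(3))[0]
    from scipy.spatial.transform import Rotation as Ro
    R=Ro.from_euler('xyz',s['eef_rot'],degrees=True)
    d=R.inv().apply(np.array([x,y,z])-s['tcp_pos'])*1000
    w=(s['eef_rot'][2]-yaw+180)%360-180
    print('t',s['time_s'],'tcp',s['tcp_pos'].round(4),'rot',s['eef_rot'].round(1),'j',s['joints'].round(0),'dp',d.round(1),'roll',round(np.radians(w),3),'F',s['contact_force'].round(1),'g',round(s['gripper_width'],4),s['gripper_force'])
E
python3 - <<'E'
from h import *
go(.561,.0325,.2,-84)
E
```

```text
t 0.825 tcp [0.2696 0.4955 0.3505] rot [180.   -0.  -66.5] j [ 81.   7.  -3.  -0. -80. -58.] dp [540.8 -82.3 150.5] roll 0.306 F [ 1.4  0.4 -0.2] g 0.0878 0.0
```

>>> {"api": "send_rows", "payload": {
  "steps": [
    {"dp": [60,-9,0],"roll": 0.15,"jaw": 100},
    {"dp": [120,-18,0],"roll": 0.3,"jaw": 100},
    {"dp": [180,-27,0],"roll": 0.306,"jaw": 100},
    {"dp": [240,-36,0],"roll": 0.306,"jaw": 100},
    {"dp": [300,-46,0],"roll": 0.306,"jaw": 100}
  ]
}}

```text
time_s: 1.45
tcp_pos: [0.4329, 0.2396, 0.3508]
eef_rot: [-180.0, 0.0, -83.7]
contact_force: [2.5, 0.4, 0.5]
gripper_width: 0.0878
gripper_force: 0.0
```

Run:
```python
from h import *
go(.561,.0325,.2,-84)
```

```text
t 1.45 tcp [0.4329 0.2396 0.3508] rot [-180.     0.   -83.7] j [ 52.   0. -11.  -0. -79. -45.] dp [ 220.  -104.4  150.8] roll 0.006 F [2.5 0.4 0.5] g 0.0878 0.0
```

>>> {"api": "send_rows", "payload": {
  "steps": [
    {"dp": [50,-24,20],"roll": 0,"jaw": 100},
    {"dp": [100,-48,50],"roll": 0,"jaw": 100},
    {"dp": [150,-72,90],"roll": 0,"jaw": 100},
    {"dp": [200,-96,130],"roll": 0,"jaw": 100},
    {"dp": [220,-104,151],"roll": 0,"jaw": 100}
  ]
}}

```text
time_s: 2.08
tcp_pos: [0.5601, 0.032, 0.1977]
eef_rot: [179.9, -0.0, -83.8]
contact_force: [-0.2, 0.7, -0.0]
gripper_width: 0.0879
gripper_force: 0.0
```

Run:
```python
from h import *
go(.561,.0325,.092,-84)
c=cap('scene');J=c['image']
u=proj(c,[[.561,.0325,.091],[.561,.0325,.195]]);print(u)
hsv=cv2.cvtColor(J,cv2.COLOR_BGR2HSV)
x0,y0=255,165
cv2.imwrite('pics/s2.png',cv2.resize(J[y0:y0+100,x0:x0+110],None,fx=5,fy=5,interpolation=3))
# stem predicted ends, on axis
d=np.array([.107,-.994,0])
m=np.array([.561,.0325,.112]);print(proj(c,[m-d*.05,m+d*.05]))
```

```text
t 2.075 tcp [0.5601 0.032  0.1977] rot [179.9  -0.  -83.8] j [ 23.  12. -17.  -0. -61. -17.] dp [ -0.5  -1.1 105.7] roll 0.004 F [-0.2  0.7 -0. ] g 0.0879 0.0
[[304.00838738 213.05900714]
 [303.10501505 188.38472114]]
[[323.61598147 207.35730917]
 [283.98966236 209.4989433 ]]
```

View pics/s2.png

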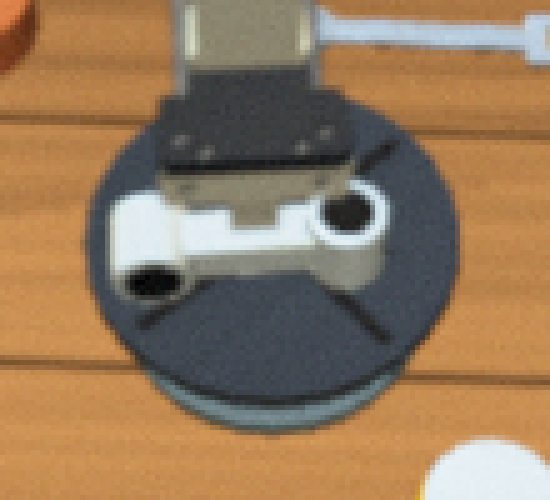

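The fingers stand over the bar, and the upright clamp's bore at scene (324.4,207) matches the predicted (323.6,207.4). Descend.

>>> {"api": "send_rows", "payload": {
  "steps": [
    {"dp": [-0.5,-1,40],"roll": 0,"jaw": 100},
    {"dp": [-0.5,-1,80],"roll": 0,"jaw": 100},
    {"dp": [-0.5,-1,105],"roll": 0,"jaw": 100},
    {"dp": [-0.5,-1,106],"roll": 0,"jaw": 70},
    {"dp": [-0.5,-1,106],"roll": 0,"jaw": 40}
  ],
  "newtons": 30
}}

```text
time_s: 2.75
tcp_pos: [0.5614, 0.035, 0.0945]
eef_rot: [-179.9, -0.0, -83.7]
contact_force: [0.4, 0.0, -0.2]
gripper_width: 0.0728
gripper_force: 0.0
```

>>> {"api": "send_rows", "payload": {
  "steps": [
    {"dp": [0,0,0],"roll": 0,"jaw": 25},
    {"dp": [0,0,0],"roll": 0,"jaw": 10},
    {"dp": [0,0,0],"roll": 0,"jaw": 10},
    {"dp": [0,0,0],"roll": 0,"jaw": 10},
    {"dp": [0,0,0],"roll": 0,"jaw": 10}
  ]
}}

```text
time_s: 3.38
tcp_pos: [0.5607, 0.0347, 0.0936]
eef_rot: [180.0, -0.0, -83.7]
contact_force: [0.3, -0.0, 0.7]
gripper_width: 0.0258
gripper_force: 30.0
```

Gripped at 26 mm. Lift.

>>> {"api": "send_rows", "payload": {
  "steps": [
    {"dp": [0,0,-30],"roll": 0,"jaw": 10},
    {"dp": [0,0,-70],"roll": 0,"jaw": 10},
    {"dp": [0,0,-110],"roll": 0.18,"jaw": 10},
    {"dp": [0,0,-120],"roll": 0.36,"jaw": 10},
    {"dp": [0,0,-120],"roll": 0.54,"jaw": 10}
  ]
}}

```text
time_s: 4.0
tcp_pos: [0.5609, 0.0349, 0.2144]
eef_rot: [-180.0, 0.1, -115.0]
contact_force: [0.6, -0.2, -3.1]
gripper_width: 0.0253
gripper_force: 29.9
```

Run:
```python
from h import *
go(.551,-.334,.2,-174)
```

```text
t 4.0 tcp [0.5609 0.0349 0.2144] rot [-1.80e+02  1.00e-01 -1.15e+02] j [ 24.  11. -16.  -0. -63. -48.] dp [ 338.6 -146.9   14.1] roll 1.03 F [ 0.6 -0.2 -3.1] g 0.0253 29.943185448646545
```

>>> {"api": "send_rows", "payload": {
  "steps": [
    {"dp": [50,-22,0],"roll": 0.18,"jaw": 10},
    {"dp": [105,-46,0],"roll": 0.36,"jaw": 10},
    {"dp": [160,-70,0],"roll": 0.54,"jaw": 10},
    {"dp": [215,-94,0],"roll": 0.72,"jaw": 10},
    {"dp": [270,-117,0],"roll": 0.9,"jaw": 10}
  ]
}}

```text
time_s: 4.62
tcp_pos: [0.554, -0.2611, 0.2129]
eef_rot: [180.0, -0.0, -166.5]
contact_force: [1.1, -0.9, -2.6]
gripper_width: 0.026
gripper_force: 29.9
```

Run:
```python
from h import *
go(.551,-.334,.1,-180)
```

```text
t 4.625 tcp [ 0.554  -0.2611  0.2129] rot [ 180.    -0.  -166.5] j [ -7.  16. -10.  -0. -64. -70.] dp [ 19.8 -70.3 112.9] roll 0.235 F [ 1.1 -0.9 -2.6] g 0.026 29.945082664489746
```

>>> {"api": "send_rows", "payload": {
  "steps": [
    {"dp": [10,-35,0],"roll": 0.12,"jaw": 10},
    {"dp": [20,-70,20],"roll": 0.235,"jaw": 10},
    {"dp": [20,-70,60],"roll": 0.235,"jaw": 10},
    {"dp": [20,-70,100],"roll": 0.235,"jaw": 10},
    {"dp": [20,-70,140],"roll": 0.235,"jaw": 10}
  ]
}}

```text
time_s: 5.25
tcp_pos: [0.5512, -0.3322, 0.0717]
eef_rot: [180.0, -0.1, -179.7]
contact_force: [-0.3, 0.1, -3.1]
gripper_width: 0.0259
gripper_force: 30.0
```

Run:
```python
from h import *
go(.551,-.334,.031,-180)
```

```text
t 5.25 tcp [ 0.5512 -0.3322  0.0717] rot [ 1.800e+02 -1.000e-01 -1.797e+02] j [-14.  26. -15.  -0. -49. -76.] dp [ 0.2 -1.8 40.7] roll 0.005 F [-0.3  0.1 -3.1] g 0.0259 29.950776994228363
```

>>> {"api": "send_rows", "payload": {
  "steps": [
    {"dp": [0,-2,20],"roll": 0,"jaw": 10},
    {"dp": [0,-2,35],"roll": 0,"jaw": 10},
    {"dp": [0,-2,41],"roll": 0,"jaw": 10},
    {"dp": [0,-2,42],"roll": 0,"jaw": 10},
    {"dp": [0,-2,42],"roll": 0,"jaw": 60}
  ]
}}

```text
time_s: 5.88
tcp_pos: [0.5527, -0.3345, 0.0328]
eef_rot: [-180.0, 0.1, -179.6]
contact_force: [0.1, 0.3, 0.5]
gripper_width: 0.0309
gripper_force: 0.0
```

>>> {"api": "send_rows", "payload": {
  "steps": [
    {"dp": [0,0,0],"roll": 0,"jaw": 60},
    {"dp": [0,0,0],"roll": 0,"jaw": 60},
    {"dp": [0,0,-40],"roll": 0,"jaw": 60},
    {"dp": [0,0,-100],"roll": 0,"jaw": 60},
    {"dp": [0,0,-160],"roll": 0,"jaw": 60}
  ]
}}

```text
time_s: 6.5
tcp_pos: [0.5517, -0.3342, 0.1936]
eef_rot: [-180.0, -0.0, -179.7]
contact_force: [0.8, -0.6, -0.2]
gripper_width: 0.0529
gripper_force: 0.0
```

Run:
```python
from h import *
go(.5,.0,.25,-180)
c=cap('top');s=cap('scene');I=c['image'];J=s['image']
cv2.imwrite('pics/v1.png',np.hstack([cv2.resize(I[205:265,175:260],None,fx=4,fy=4,interpolation=3),cv2.resize(J[165:225,385:470],None,fx=4,fy=4,interpolation=3)]))
cv2.imwrite('pics/v1.png',np.vstack([cv2.imread('pics/v1.png'),cv2.resize(np.hstack([I[150:280,435:530],J[165:295,130:225]]),(680,300))[:, :680]]))
# black grip masks
for n,q,(x0,x1,y0,y1) in(('top',I,(175,225,225,262)),('scene',J,(420,460,155,195))):
    m=(q.max(2)<35).astype(np.uint8);z=np.zeros_like(m);z[y0:y1,x0:x1]=m[y0:y1,x0:x1]
    k,l,st,ce=cv2.connectedComponentsWithStats(z)
    for i in range(1,k):
        if st[i,4]>15: print(n,st[i],ce[i])
# hub triangulation
def tri(a,b):
    ps=[]
    for q,uv in((c,a),(s,b)):
        R=cv2.Rodrigues(q['rvec'])[0];o=-R.T@q['tvec'].reshape(3);p=ray(q,uv,.1)[0];d=(p-o)/np.linalg.norm(p-o);ps.append((o,d))
    A=np.c_[ps[0][1],-ps[1][1]];t=np.linalg.lstsq(A,ps[1][0]-ps[0][0],rcond=None)[0]
    return ps[0][0]+t[0]*ps[0][1],ps[1][0]+t[1]*ps[1][1]
print(tri((213.25,237.5),(420.75,184.5)))
for z in(.115,.125): print(z,ray(c,(213.25,237.5),z),ray(s,(420.75,184.5),z))
```

```text
t 6.5 tcp [ 0.5517 -0.3342  0.1936] rot [-180.    -0.  -179.7] j [-14.  20.  -7.   0. -63. -76.] dp [ 49.7 334.5 -56.5] roll 0.006 F [ 0.8 -0.6 -0.2] g 0.0529 0.0
top [184 239  13   9  66] [191.68181818 243.33333333]
scene [435 170   9  14  78] [438.80769231 176.43589744]
(array([0.48298043, 0.33131911, 0.12625267]), array([0.48319675, 0.33373345, 0.12687873]))
0.115 [[0.4830963  0.33422667 0.115     ]] [[0.47372198 0.33766264 0.115     ]]
0.125 [[0.48299333 0.33164278 0.125     ]] [[0.48169823 0.33435489 0.125     ]]
```

View pics/v1.png

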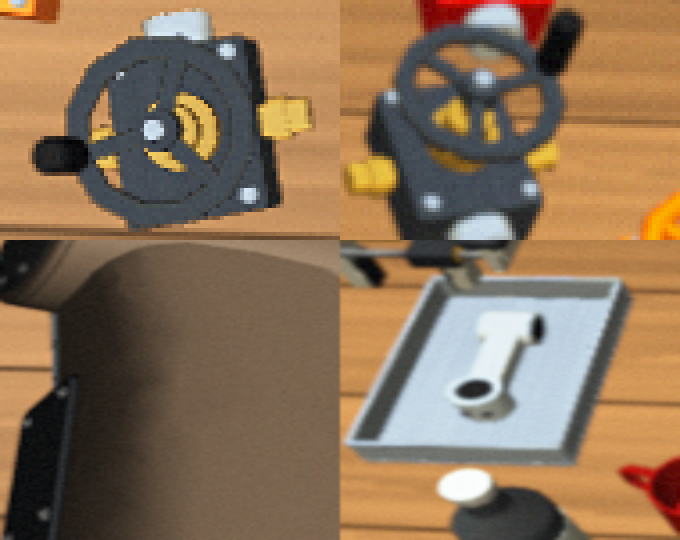

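The stem lies in the tray. The wheel hub triangulates to about (0.483, 0.3325). Now the grip.

Run:
```python
from h import *
c=cap('top');s=cap('scene')
for z in(.140,.148,.155): print(z,ray(c,(191.7,243.3),z)[0,:2],ray(s,(438.8,176.4),z)[0,:2])
h=np.array([.483,.3325])
for a in range(60,160,10):
    g=h+.05*np.array([np.cos(np.radians(a)),np.sin(np.radians(a))]);print(a,proj(c,[*g,.148]).round(1),proj(s,[*g,.148]).round(1))
print(ray(c,[(190,300),(80,305),(65,225),(130,225),(158,158)],.17).round(3))
```

```text
0.14 [0.46804289 0.37720704] [0.46448088 0.38081705]
0.148 [0.46808239 0.37473268] [0.47117056 0.37762689]
0.155 [0.46811696 0.37256762] [0.47702403 0.37483549]
60 [[192.1 225.8]] [[440.3 187.6]]
70 [[190.4 229.2]] [[441.3 185.2]]
80 [[189.2 232.8]] [[441.6 182.7]]
90 [[188.7 236.6]] [[441.4 180. ]]
100 [[188.8 240.5]] [[440.6 177.4]]
110 [[189.6 244.2]] [[439.2 174.9]]
120 [[191.  247.7]] [[437.3 172.5]]
130 [[193.  250.9]] [[435.  170.3]]
140 [[195.6 253.8]] [[432.3 168.4]]
150 [[198.5 256.1]] [[429.4 166.9]]
[[0.343 0.366 0.17 ]
 [0.321 0.618 0.17 ]
 [0.5   0.666 0.17 ]
 [0.505 0.512 0.17 ]
 [0.659 0.457 0.17 ]]
```

Grip at about (0.469, 0.377), wheel angle about 107°. I'll use yaw −90 so the wide gripper body stays clear of the orange box.

>>> {"api": "send_rows", "payload": {
  "steps": [
    {"dp": [0,20,-50],"roll": -0.18,"jaw": 60},
    {"dp": [10,75,-70],"roll": -0.36,"jaw": 60},
    {"dp": [16,135,-70],"roll": -0.54,"jaw": 60},
    {"dp": [23,195,-70],"roll": -0.72,"jaw": 60},
    {"dp": [30,255,-70],"roll": -0.9,"jaw": 60}
  ]
}}

```text
time_s: 7.32
tcp_pos: [0.5193, -0.0777, 0.2603]
eef_rot: [179.9, -0.1, -127.8]
contact_force: [1.3, 0.5, -1.1]
gripper_width: 0.0528
gripper_force: 0.0
```

Run:
```python
from h import *
go(.469,.377,.23,-90)
```

```text
t 7.325 tcp [ 0.5193 -0.0777  0.2603] rot [ 1.799e+02 -1.000e-01 -1.278e+02] j [ 13.   6. -16.  -0. -68. -51.] dp [-328.6  318.3   30.4] roll -0.659 F [ 1.3  0.5 -1.1] g 0.0528 0.0
```

>>> {"api": "send_rows", "payload": {
  "steps": [
    {"dp": [-42,41,0],"roll": -0.18,"jaw": 60},
    {"dp": [-84,82,0],"roll": -0.36,"jaw": 60},
    {"dp": [-126,123,0],"roll": -0.54,"jaw": 60},
    {"dp": [-168,163,0],"roll": -0.66,"jaw": 60},
    {"dp": [-210,204,0],"roll": -0.66,"jaw": 60}
  ]
}}

```text
time_s: 7.95
tcp_pos: [0.4884, 0.2133, 0.2604]
eef_rot: [179.9, -0.1, -90.2]
contact_force: [1.6, 0.2, 0.1]
gripper_width: 0.0527
gripper_force: 0.0
```

Run:
```python
from h import *
go(.469,.377,.23,-90)
```

```text
t 7.95 tcp [0.4884 0.2133 0.2604] rot [ 1.799e+02 -1.000e-01 -9.020e+01] j [ 45.   6. -15.  -0. -68. -45.] dp [-163.7   19.9   30.3] roll -0.003 F [1.6 0.2 0.1] g 0.0527 0.0
```

>>> {"api": "send_rows", "payload": {
  "steps": [
    {"dp": [-55,7,0],"roll": 0,"jaw": 60},
    {"dp": [-110,14,10],"roll": 0,"jaw": 60},
    {"dp": [-164,20,30],"roll": 0,"jaw": 60},
    {"dp": [-164,20,50],"roll": 0,"jaw": 60},
    {"dp": [-164,20,50],"roll": 0,"jaw": 60}
  ]
}}

```text
time_s: 8.57
tcp_pos: [0.4689, 0.3751, 0.2084]
eef_rot: [179.8, -0.3, -90.2]
contact_force: [-0.3, -0.2, -0.0]
gripper_width: 0.0526
gripper_force: 0.0
```

Run:
```python
from h import *
go(.469,.377,.146,-90)
c=cap('scene');I=c['image'];cv2.imwrite('pics/g1.png',cv2.resize(I[120:220,390:490],None,fx=6,fy=6,interpolation=3))
print(proj(c,[[.469,.377,.173],[.469,.377,.123],[.469,.377,.196]]))
```

```text
t 8.575 tcp [0.4689 0.3751 0.2084] rot [179.8  -0.3 -90.2] j [ 57.  15. -11.  -0. -64. -57.] dp [-2.2 -0.4 62.4] roll -0.004 F [-0.3 -0.2 -0. ] g 0.0526 0.0
[[441.01283287 169.49391963]
 [435.94430848 181.74451239]
 [443.47747587 163.51420222]]
```

View pics/g1.png

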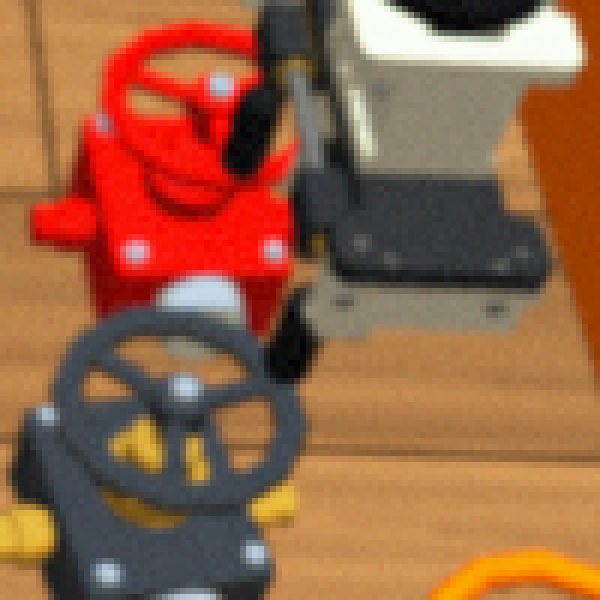

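Run:
```python
from h import *
c=cap('scene');t=cap('top')
for x,y,z in((.5601,.032,.1977),(.4689,.3751,.2084)):
    w=.044 if x>.5 else .026
    P=[[x+w,y,z-.014],[x+w+.02,y,z-.014],[x+w+.02,y,z+.03],[x+.05,y-.039,z+.052],[x+.05,y+.039,z+.052]]
    print((proj(c,P)).round(1).tolist())
    print(((proj(c,P)-[390,120])*6).round(0).tolist())
cv2.imwrite('pics/g2.png',np.hstack([cv2.resize(c['image'][140:200,410:500],None,fx=8,fy=8,interpolation=3)]))
```

```text
[[301.9, 206.2], [301.4, 213.5], [300.9, 202.3], [282.9, 190.4], [319.1, 191.6]]
[[-529.0, 517.0], [-532.0, 561.0], [-535.0, 494.0], [-643.0, 422.0], [-425.0, 430.0]]
[[444.3, 171.9], [445.6, 178.2], [450.9, 166.3], [437.0, 160.7], [470.7, 162.0]]
[[326.0, 311.0], [334.0, 349.0], [365.0, 278.0], [282.0, 244.0], [484.0, 252.0]]
```

View pics/g2.png

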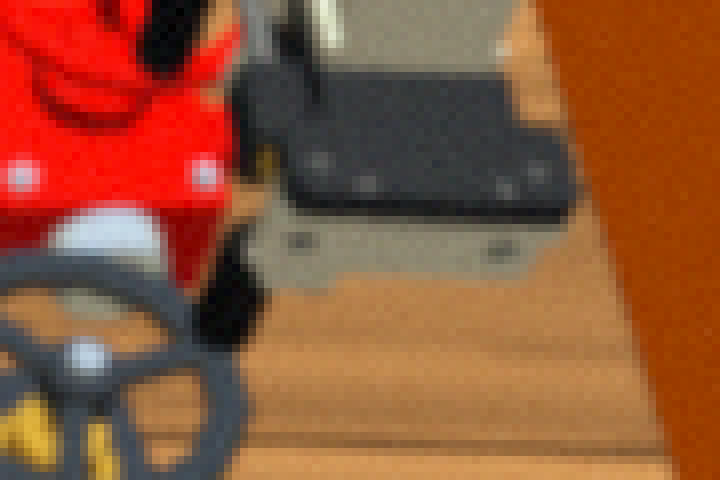

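Fingertip at scene (446,176) is where it was predicted, beside and above the grip at (440,176). Descend and close.

>>> {"api": "send_rows", "payload": {
  "steps": [
    {"dp": [-1,0,20],"roll": 0,"jaw": 60},
    {"dp": [-1,0,45],"roll": 0,"jaw": 60},
    {"dp": [-1,0,62],"roll": 0,"jaw": 60},
    {"dp": [-1,0,62],"roll": 0,"jaw": 60},
    {"dp": [-1,0,62],"roll": 0,"jaw": 40}
  ],
  "newtons": 30
}}

```text
time_s: 9.35
tcp_pos: [0.4708, 0.3772, 0.1506]
eef_rot: [-179.9, 0.1, -90.3]
contact_force: [-0.1, 0.1, 1.0]
gripper_width: 0.0472
gripper_force: 0.0
```

>>> {"api": "send_rows", "payload": {
  "steps": [
    {"dp": [0,0,0],"roll": 0,"jaw": 20},
    {"dp": [0,0,0],"roll": 0,"jaw": 10},
    {"dp": [0,0,0],"roll": 0,"jaw": 10},
    {"dp": [0,0,0],"roll": 0,"jaw": 10},
    {"dp": [0,0,0],"roll": 0,"jaw": 10}
  ]
}}

```text
time_s: 9.98
tcp_pos: [0.4704, 0.3771, 0.15]
eef_rot: [-180.0, 0.0, -90.3]
contact_force: [-1.4, 0.0, 5.3]
gripper_width: 0.0213
gripper_force: 30.0
```

Run:
```python
from h import *
go(.469,.377,.146,-90)
h=np.array([.483,.3325]);p=r.get_state()['tcp_pos'][:2]-h
print(np.hypot(*p),np.degrees(np.arctan2(p[1],p[0])))
```

```text
t 9.975 tcp [0.4704 0.3771 0.15  ] rot [-180.     0.   -90.3] j [ 57.  18. -16.   0. -56. -58.] dp [0.1 1.4 4. ] roll -0.005 F [-1.4  0.   5.3] g 0.0213 30.000923448242247
0.04635227345456136 105.83137775715343
```

```bash
cat >> h.py <<'E'
def arc(a0,das,hub=(.483,.3325),rad=.05):
    f=lambda a:rad*1000*np.array([np.cos(np.radians(a)),np.sin(np.radians(a))])
    for d in das:
        w=f(a0+d)-f(a0); print(d,(-w[1]).round(1),(-w[0]).round(1))
def ang(hub=(.483,.3325),off=(0,-.003)):
    s=r.get_state();p=s['tcp_pos'][:2]-np.array(hub)-np.array(off)
    print('t',s['time_s'],'tcp',s['tcp_pos'].round(4),'rad',np.hypot(*p).round(4),'ang',np.degrees(np.arctan2(p[1],p[0])).round(1),'F',s['contact_force'].round(1),'g',s['gripper_width'],s['gripper_force'])
E
python3 - <<'E'
from h import *
ang();arc(104.6,[-12,-24,-36,-48,-60])
E
```

```text
t 9.975 tcp [0.4704 0.3771 0.15  ] rad 0.0492 ang 104.9 F [-1.4  0.   5.3] g 0.021316413488915827 30.000923448242247
-12 -1.6 -10.3
-24 -0.9 -20.8
-36 1.8 -30.8
-48 6.6 -40.1
-60 13.3 -48.2
```

>>> {"api": "send_rows", "payload": {
  "steps": [
    {"dp": [-1.6,-10.3,0],"roll": 0,"jaw": 10},
    {"dp": [-0.9,-20.8,0],"roll": 0,"jaw": 10},
    {"dp": [1.8,-30.8,0],"roll": 0,"jaw": 10},
    {"dp": [6.6,-40.1,0],"roll": 0,"jaw": 10},
    {"dp": [13.3,-48.2,0],"roll": 0,"jaw": 10}
  ]
}}

```text
time_s: 10.6
tcp_pos: [0.5198, 0.3639, 0.15]
eef_rot: [-179.9, 0.1, -90.3]
contact_force: [-1.8, 2.5, 6.5]
gripper_width: 0.0207
gripper_force: 30.0
```

Run:
```python
from h import *
ang();arc(44.6,[-15,-30,-45,-60,-75])
c=cap('scene');cv2.imwrite('pics/w1.png',cv2.resize(c['image'][140:240,380:490],None,fx=6,fy=6,interpolation=3))
```

```text
t 10.6 tcp [0.5198 0.3639 0.15  ] rad 0.0503 ang 43.1 F [-1.8  2.5  6.5] g 0.02072670265543445 30.00273617799394
-15 10.4 -7.9
-30 22.5 -12.8
-45 35.5 -14.4
-60 48.4 -12.6
-75 60.4 -7.5
```

View pics/w1.png

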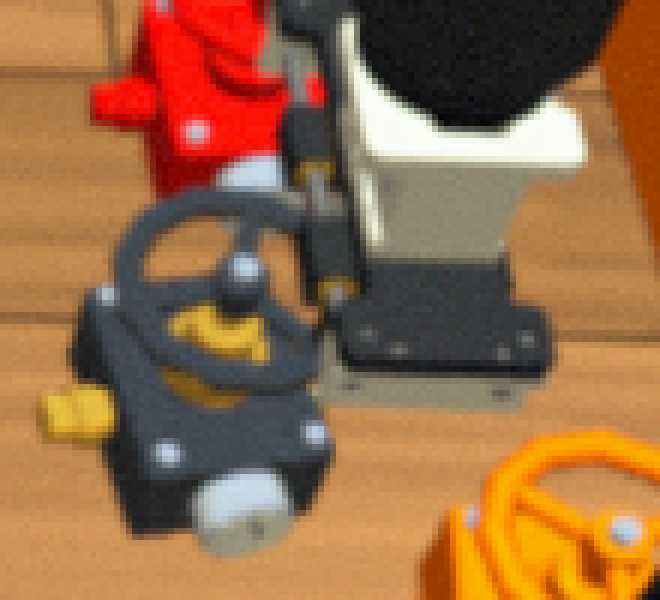

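The wheel follows: its spokes have turned by about 60° and forces are small. Continue clockwise.

>>> {"api": "send_rows", "payload": {
  "steps": [
    {"dp": [10.4,-7.9,0],"roll": 0,"jaw": 10},
    {"dp": [22.5,-12.8,0],"roll": 0,"jaw": 10},
    {"dp": [35.5,-14.4,0],"roll": 0,"jaw": 10},
    {"dp": [48.4,-12.6,0],"roll": 0,"jaw": 10},
    {"dp": [60.4,-7.5,0],"roll": 0,"jaw": 10}
  ]
}}

```text
time_s: 11.28
tcp_pos: [0.525, 0.3017, 0.1487]
eef_rot: [179.9, -0.1, -90.3]
contact_force: [-0.1, 0.2, -0.3]
gripper_width: 0.0099
gripper_force: 0.0
```

Run:
```python
from h import *
ang();arc(-30.4,[-12,-24,-36,-48,-60])
```

```text
t 11.275 tcp [0.525  0.3017 0.1487] rad 0.0504 ang -33.5 F [-0.1  0.2 -0.3] g 0.00993919479109524 0.0
-12 8.4 6.2
-24 15.4 14.0
-36 20.5 23.1
-48 23.7 33.1
-60 24.7 43.5
```

The grip slipped out of the fingers, probably because the stop was reached. Raise, move aside and look.

>>> {"api": "send_rows", "payload": {
  "steps": [
    {"dp": [0,0,-40],"roll": 0,"jaw": 10},
    {"dp": [0,0,-80],"roll": 0,"jaw": 10},
    {"dp": [60,0,-80],"roll": 0,"jaw": 60},
    {"dp": [120,0,-80],"roll": 0,"jaw": 60},
    {"dp": [180,0,-80],"roll": 0,"jaw": 60}
  ]
}}

```text
time_s: 11.9
tcp_pos: [0.5233, 0.1195, 0.2288]
eef_rot: [179.9, -0.1, -90.3]
contact_force: [1.5, -0.6, -0.0]
gripper_width: 0.0336
gripper_force: 0.0
```

Run:
```python
from h import *
ang()
s=cap('scene');c=cap('top')
for n,q,(x0,x1,y0,y1) in(('top',c,(175,260,205,275)),('scene',s,(385,465,155,225))):
    m=(q['image'].max(2)<35).astype(np.uint8);z=np.zeros_like(m);z[y0:y1,x0:x1]=m[y0:y1,x0:x1]
    k,l,st,ce=cv2.connectedComponentsWithStats(z)
    for i in range(1,k):
        if st[i,4]>15: print(n,st[i],ce[i],ray(q,ce[i],.148))
h=np.array([.483,.3325])
for a in range(-60,70,15):
    g=h+.05*np.array([np.cos(np.radians(a)),np.sin(np.radians(a))]);print(a,proj(c,[*g,.148]).round(1),proj(s,[*g,.148]).round(1))
cv2.imwrite('pics/v3.png',np.hstack([cv2.resize(c['image'][205:275,175:255],None,fx=5,fy=5,interpolation=3),cv2.resize(s['image'][155:225,385:465],None,fx=5,fy=5,interpolation=3)]))
```

```text
t 11.9 tcp [0.5233 0.1195 0.2288] rad 0.2139 ang -79.1 F [ 1.5 -0.6 -0. ] g 0.03359843207658651 0.0
top [180 224  23  51  85] [187.07058824 246.35294118] [[0.46082109 0.38508808 0.148     ]]
scene [423 190  12  14  96] [428.33333333 196.44791667] [[0.53707795 0.34102164 0.148     ]]
-60 [[229.6 226.9]] [[406.4 186.5]]
-45 [[226.4 222.2]] [[410.  189.8]]
-30 [[222.1 218.6]] [[414.4 192.5]]
-15 [[216.9 216.3]] [[419.5 194.3]]
0 [[211.4 215.4]] [[424.7 195. ]]
15 [[205.7 216. ]] [[429.8 194.6]]
30 [[200.4 218. ]] [[434.3 193.2]]
45 [[195.8 221.3]] [[437.9 190.8]]
60 [[192.1 225.8]] [[440.3 187.6]]
```

View pics/v3.png

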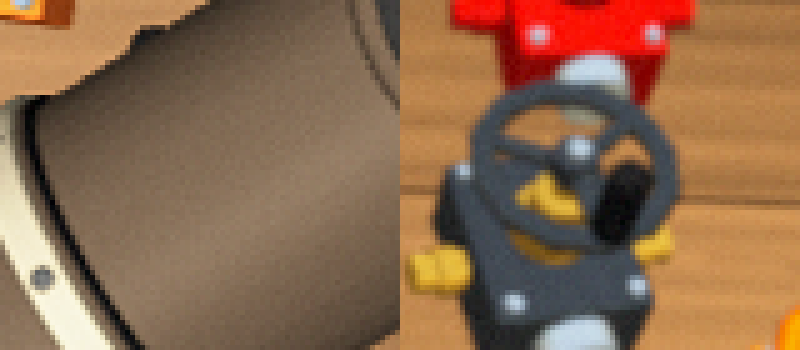

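Scene (428,196) shows the grip at wheel angle about 10°, so the wheel turned about 94° and then stopped. That fits the stop. I'll regrip harder and check by pushing.

>>> {"api": "send_rows", "payload": {
  "steps": [
    {"dp": [-55,-2,0],"roll": 0,"jaw": 60},
    {"dp": [-110,-5,0],"roll": 0,"jaw": 60},
    {"dp": [-165,-8,0],"roll": 0,"jaw": 60},
    {"dp": [-215,-9,0],"roll": 0,"jaw": 60},
    {"dp": [-221,-9,5],"roll": 0,"jaw": 60}
  ]
}}

```text
time_s: 12.62
tcp_pos: [0.5344, 0.3454, 0.2231]
eef_rot: [179.9, -0.1, -90.2]
contact_force: [-0.2, -1.2, -0.1]
gripper_width: 0.0527
gripper_force: 0.0
```

Run:
```python
from h import *
go(.532,.341,.146,-90.3)
```

```text
t 12.625 tcp [0.5344 0.3454 0.2231] rot [ 1.799e+02 -1.000e-01 -9.020e+01] j [ 50.  18.  -6.   0. -67. -51.] dp [ 4.2  2.2 77.1] roll 0.002 F [-0.2 -1.2 -0.1] g 0.0527 0.0
```

>>> {"api": "send_rows", "payload": {
  "steps": [
    {"dp": [3,2,20],"roll": 0,"jaw": 60},
    {"dp": [3,2,50],"roll": 0,"jaw": 60},
    {"dp": [3,2,75],"roll": 0,"jaw": 60},
    {"dp": [3,2,75],"roll": 0,"jaw": 60},
    {"dp": [3,2,75],"roll": 0,"jaw": 30}
  ],
  "newtons": 50
}}

```text
time_s: 13.25
tcp_pos: [0.5332, 0.3402, 0.1503]
eef_rot: [-180.0, -0.0, -90.3]
contact_force: [0.1, 0.4, 0.3]
gripper_width: 0.0469
gripper_force: 0.0
```

>>> {"api": "send_rows", "payload": {
  "steps": [
    {"dp": [0,0,0],"roll": 0,"jaw": 10},
    {"dp": [0,0,0],"roll": 0,"jaw": 10},
    {"dp": [0,0,0],"roll": 0,"jaw": 10},
    {"dp": [0,0,0],"roll": 0,"jaw": 10},
    {"dp": [0,0,0],"roll": 0,"jaw": 10}
  ]
}}

```text
time_s: 13.88
tcp_pos: [0.533, 0.341, 0.1502]
eef_rot: [-180.0, 0.0, -90.3]
contact_force: [-0.5, 0.5, 5.4]
gripper_width: 0.0212
gripper_force: 50.0
```

Run:
```python
from h import *
ang(off=(0,0))
```

```text
t 13.875 tcp [0.533  0.341  0.1502] rad 0.0507 ang 9.7 F [-0.5  0.5  5.4] g 0.021241378653734613 50.001632965444074
```

>>> {"api": "send_rows", "payload": {
  "steps": [
    {"dp": [2,0,0],"roll": 0,"jaw": 10},
    {"dp": [4,0,0],"roll": 0,"jaw": 10},
    {"dp": [6,0,0],"roll": 0,"jaw": 10},
    {"dp": [6,0,0],"roll": 0,"jaw": 10},
    {"dp": [6,0,0],"roll": 0,"jaw": 10}
  ]
}}

```text
time_s: 14.5
tcp_pos: [0.5331, 0.3403, 0.1502]
eef_rot: [-179.8, 0.5, -90.2]
contact_force: [-4.9, 17.7, 1.4]
gripper_width: 0.0209
gripper_force: 50.0
```

Confirmed: 17.7 N of resistance and almost no movement, so the valve is hard on its stop. Now counter-clockwise, 120° per call.

Run:
```python
from h import *
for a in(9.5,129.5,249.5): arc(a,[24,48,72,96,120])
```

```text
24 -19.3 7.6
48 -33.9 22.4
72 -41.2 41.9
96 -39.9 62.7
120 -30.3 81.1
24 16.3 12.9
48 36.4 18.1
72 56.9 14.7
96 74.2 3.2
120 85.4 -14.3
24 3.1 -20.6
48 -2.5 -40.6
72 -15.7 -56.6
96 -34.3 -65.9
120 -55.1 -66.8
```

>>> {"api": "send_rows", "payload": {
  "steps": [
    {"dp": [-25.3,7.6,0],"roll": 0,"jaw": 10},
    {"dp": [-39.9,22.4,0],"roll": 0,"jaw": 10},
    {"dp": [-47.2,41.9,0],"roll": 0,"jaw": 10},
    {"dp": [-45.9,62.7,0],"roll": 0,"jaw": 10},
    {"dp": [-36.3,81.1,0],"roll": 0,"jaw": 10}
  ]
}}

```text
time_s: 15.12
tcp_pos: [0.4528, 0.3709, 0.1501]
eef_rot: [-179.9, -0.1, -90.2]
contact_force: [13.8, -10.4, 2.6]
gripper_width: 0.0209
gripper_force: 50.0
```

Run:
```python
from h import *
ang(off=(0,0))
```

```text
t 15.125 tcp [0.4528 0.3709 0.1501] rad 0.0488 ang 128.2 F [ 13.8 -10.4   2.6] g 0.02092030594153234 50.00566159216419
```

>>> {"api": "send_rows", "payload": {
  "steps": [
    {"dp": [0,0,0],"roll": 0,"jaw": 10},
    {"dp": [0,0,0],"roll": 0,"jaw": 10}
  ]
}}

```text
time_s: 15.38
tcp_pos: [0.4521, 0.3699, 0.1501]
eef_rot: [-180.0, -0.1, -90.3]
contact_force: [3.0, -5.8, 6.5]
gripper_width: 0.0211
gripper_force: 50.0
```

Once settled the forces are small. Continue.

>>> {"api": "send_rows", "payload": {
  "steps": [
    {"dp": [16.5,12.9,0],"roll": 0,"jaw": 10},
    {"dp": [37,18,0],"roll": 0,"jaw": 10},
    {"dp": [57.9,14.7,0],"roll": 0,"jaw": 10},
    {"dp": [75.2,3.2,0],"roll": 0,"jaw": 10},
    {"dp": [86.4,-14.3,0],"roll": 0,"jaw": 10}
  ]
}}

```text
time_s: 16.0
tcp_pos: [0.4654, 0.2845, 0.1502]
eef_rot: [180.0, 0.0, -90.3]
contact_force: [-2.6, 5.8, 2.4]
gripper_width: 0.0212
gripper_force: 50.0
```

>>> {"api": "send_rows", "payload": {
  "steps": [
    {"dp": [0,0,0],"roll": 0,"jaw": 10},
    {"dp": [0,0,0],"roll": 0,"jaw": 10}
  ]
}}

```text
time_s: 16.25
tcp_pos: [0.4664, 0.2843, 0.1501]
eef_rot: [-179.9, -0.0, -90.3]
contact_force: [1.3, -2.3, 6.2]
gripper_width: 0.0208
gripper_force: 50.0
```

Run:
```python
from h import *
ang(hub=(.4835,.331),off=(0,0))
```

```text
t 16.25 tcp [0.4664 0.2843 0.1501] rad 0.0497 ang -110.1 F [ 1.3 -2.3  6.2] g 0.02078030648890278 50.001695394439594
```

Excellent tracking. Complete the first turn.

>>> {"api": "send_rows", "payload": {
  "steps": [
    {"dp": [3.1,-20.6,0],"roll": 0,"jaw": 10},
    {"dp": [-2.5,-40.6,0],"roll": 0,"jaw": 10},
    {"dp": [-15.7,-56.6,0],"roll": 0,"jaw": 10},
    {"dp": [-34.8,-65.9,0],"roll": 0,"jaw": 10},
    {"dp": [-56.1,-66.8,0],"roll": 0,"jaw": 10}
  ]
}}

```text
time_s: 16.88
tcp_pos: [0.5334, 0.3397, 0.15]
eef_rot: [180.0, -0.1, -90.3]
contact_force: [-8.9, -5.2, 14.8]
gripper_width: 0.021
gripper_force: 50.0
```

>>> {"api": "send_rows", "payload": {
  "steps": [
    {"dp": [0,0,0],"roll": 0,"jaw": 10},
    {"dp": [0,0,0],"roll": 0,"jaw": 10}
  ]
}}

```text
time_s: 17.12
tcp_pos: [0.5328, 0.3417, 0.1502]
eef_rot: [-180.0, 0.1, -90.3]
contact_force: [-1.9, 2.8, 7.2]
gripper_width: 0.021
gripper_force: 50.0
```

Run:
```python
from h import *
ang(hub=(.4835,.331),off=(0,0))
```

```text
t 17.125 tcp [0.5328 0.3417 0.1502] rad 0.0505 ang 12.2 F [-1.9  2.8  7.2] g 0.021014026097189605 50.0024709655554
```

One turn back to the stop position. Second turn.

>>> {"api": "send_rows", "payload": {
  "steps": [
    {"dp": [-19.3,7.6,0],"roll": 0,"jaw": 10},
    {"dp": [-33.5,22.4,0],"roll": 0,"jaw": 10},
    {"dp": [-40.5,41.5,0],"roll": 0,"jaw": 10},
    {"dp": [-39.2,62,0],"roll": 0,"jaw": 10},
    {"dp": [-29.5,80.5,0],"roll": 0,"jaw": 10}
  ]
}}

```text
time_s: 17.75
tcp_pos: [0.4531, 0.3709, 0.1501]
eef_rot: [-179.9, 0.0, -90.2]
contact_force: [10.7, -7.4, 3.7]
gripper_width: 0.0212
gripper_force: 50.0
```

>>> {"api": "send_rows", "payload": {
  "steps": [
    {"dp": [0,0,0],"roll": 0,"jaw": 10},
    {"dp": [0,0,0],"roll": 0,"jaw": 10}
  ]
}}

```text
time_s: 18.0
tcp_pos: [0.4521, 0.3698, 0.1501]
eef_rot: [-180.0, -0.1, -90.3]
contact_force: [-0.9, -1.8, 6.8]
gripper_width: 0.021
gripper_force: 50.0
```

>>> {"api": "send_rows", "payload": {
  "steps": [
    {"dp": [16.3,12.9,0],"roll": 0,"jaw": 10},
    {"dp": [36.5,18,0],"roll": 0,"jaw": 10},
    {"dp": [57,14.7,0],"roll": 0,"jaw": 10},
    {"dp": [74.4,3.2,0],"roll": 0,"jaw": 10},
    {"dp": [85.6,-14.1,0],"roll": 0,"jaw": 10}
  ]
}}

```text
time_s: 18.62
tcp_pos: [0.4655, 0.2844, 0.1501]
eef_rot: [180.0, 0.0, -90.3]
contact_force: [-1.5, 6.6, 3.0]
gripper_width: 0.0208
gripper_force: 50.0
```

>>> {"api": "send_rows", "payload": {
  "steps": [
    {"dp": [0,0,0],"roll": 0,"jaw": 10},
    {"dp": [0,0,0],"roll": 0,"jaw": 10}
  ]
}}

```text
time_s: 18.88
tcp_pos: [0.4666, 0.2842, 0.1501]
eef_rot: [-180.0, -0.1, -90.3]
contact_force: [2.1, -2.4, 6.1]
gripper_width: 0.0208
gripper_force: 50.0
```

Run:
```python
from h import *
ang(hub=(.4835,.331),off=(0,0)); go(.5331,.3403,.1502,-90.3)
```

```text
t 18.875 tcp [0.4666 0.2842 0.1501] rad 0.0497 ang -109.8 F [ 2.1 -2.4  6.1] g 0.020767390617055716 50.00175213042894
t 18.875 tcp [0.4666 0.2842 0.1501] rot [-1.80e+02 -1.00e-01 -9.03e+01] j [ 52.  13. -23.   0. -54. -52.] dp [-56.4 -66.1  -0.1] roll -0.0 F [ 2.1 -2.4  6.1] g 0.0208 50.00175213042894
```

>>> {"api": "send_rows", "payload": {
  "steps": [
    {"dp": [3.1,-20.6,0],"roll": 0,"jaw": 10},
    {"dp": [-2.5,-40.6,0],"roll": 0,"jaw": 10},
    {"dp": [-15.7,-56.6,0],"roll": 0,"jaw": 10},
    {"dp": [-34.5,-65.9,0],"roll": 0,"jaw": 10},
    {"dp": [-55.5,-66.5,0],"roll": 0,"jaw": 10}
  ]
}}

```text
time_s: 19.5
tcp_pos: [0.5335, 0.3391, 0.15]
eef_rot: [180.0, -0.1, -90.3]
contact_force: [-6.7, -5.6, 13.3]
gripper_width: 0.0211
gripper_force: 50.0
```

>>> {"api": "send_rows", "payload": {
  "steps": [
    {"dp": [0,0,0],"roll": 0,"jaw": 10},
    {"dp": [0,0,0],"roll": 0,"jaw": 10},
    {"dp": [0,0,0],"roll": 0,"jaw": 10},
    {"dp": [0,0,0],"roll": 0,"jaw": 10}
  ]
}}

```text
time_s: 20.0
tcp_pos: [0.533, 0.3409, 0.1502]
eef_rot: [-179.9, 0.1, -90.3]
contact_force: [-0.9, 2.7, 5.6]
gripper_width: 0.0207
gripper_force: 50.0
```

Run:
```python
from h import *
ang(hub=(.4835,.331),off=(0,0))
c=cap('scene');cv2.imwrite('pics/f.png',np.hstack([cv2.resize(c['image'][140:240,380:480],None,fx=4,fy=4,interpolation=3),cv2.resize(c['image'][165:265,130:230],None,fx=4,fy=4,interpolation=3)]))
```

```text
t 20.0 tcp [0.533  0.3409 0.1502] rad 0.0505 ang 11.3 F [-0.9  2.7  5.6] g 0.020659137374304554 50.001798138524585
```

View pics/f.png

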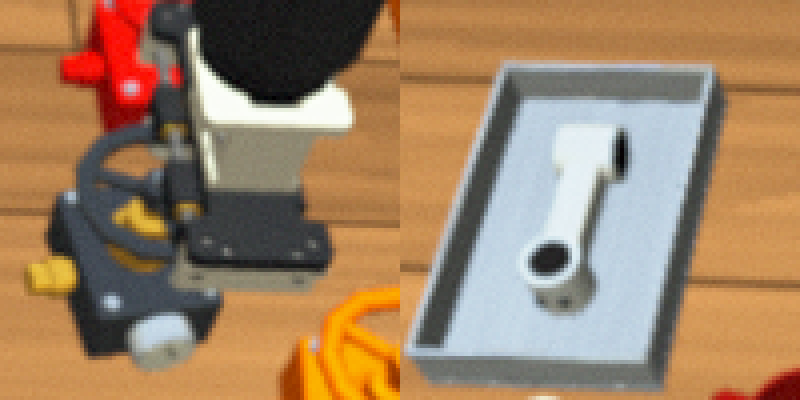

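The wheel is two turns off the stop: the TCP is within 1 mm of the stop reading, the grip is held at 50 N, and the stem lies in the tray. Hand in.

```bash
python3 -c "
from plant import r
print(r.close_job())"
```

```text
the job is handed in; nothing more can be done
None
```

The job is handed in, verdict not shown: the stem lies in the tray, and the valve was closed to its stop and backed off two full turns by arm position, with the crank grip still held at 50 N (it slipped out once at the stop during closing and was regripped).

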